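Pulse the spice grinder: lid on, half turn, hold

TASK

Run the cordless spice grinder in a pulse: pick up its lid by the bar on top, drop the two pins through the gaps in the grinder's collar until the lid sits flat all round, then turn it clockwise (seen from above) to the half-way mark, midway between where it went in and where it locks. Do not let it go on into the lock click. A spring pushes the lid back, so finish the program while still gripping the bar and holding the lid at the half-way mark; leave the mug, the tongs and the stirring stick where they are.

Things in the scene. Friction and masses are not known exactly. Their poses are not given: they have to be found in the camera images.
- lid: Loose grey plastic lid, 100 mm across, 56 mm high, 80 to 145 g, standing plug down. Origin: centre of its underside, z up. Plug 76 mm across at the foot, 81 mm from height 7 to 17; 100 mm flange with its underside at 17; low dome up to 28; on it a grip bar 62 mm long (lid's x axis), 14 mm thick (y), its top at 56. The same after half a turn.
- lid_grip (a point): Point on the lid's axis 51 mm above its origin, 5 mm below the top of the grip bar: a good TCP point for a grasp from above, fingers closing across the bar. Axes as the lid's.
- lid_pin (a point): Rounded outer end of one of the lid's two bayonet pins. They are round, 8 mm thick, stick out of the plug along the lid's +x and -x, in line with the bar, and end 48 mm from the lid's axis; pin axis 6.5 mm above the lid's origin.
- grinder: Base of the cordless spice grinder, fixed to the table by suction feet: white plastic, 150 mm high, 122 mm across at the foot, 110 mm at the collar. Origin: centre of its underside, z up. Seated, the lid's flange rests on the collar and the lid's origin is 133 mm above this origin, with about 1.5 mm of play sideways and upward.
- mouth (a point): Centre of the collar's top face, 150 mm above the grinder's origin. Axes as the grinder's. The collar's lip is 5 mm thick round a bore 84 mm across, with two gaps, each 19 degrees wide, along the grinder's +x and -x; the pins go down through them with about 4 degrees to spare either way. The lid then turns only clockwise from above, its pins under the lip.
- half_mark (a point): Top of a single upright rib, 3 mm wide and 20 mm long, moulded on the side of the collar, 58 mm from the axis and 30 degrees clockwise of the +x gap (another on the far side). The lid's bar points at it when half way.
- lock_mark (a point): Top of a pair of upright ribs on the side of the collar, 60 degrees clockwise of the +x gap (another pair on the far side): where the bar points when locked. Sprung balls of the lock are first felt at about 45 degrees of lid turn and click over at about 52.
- switch_ring (a joint): Turn (rad) of the sprung switch ring inside the collar, pushed by the lid's pins. 0 at rest; moves once the lid has turned about 5 degrees (0.08 rad), so reads about 0.44 with the lid half way, 0.82 at the click, 0.96 locked. Its spring pushes the lid back with about 0.05 N m, 0.1 near the lock.
- mug: Enamel mug, 84 mm across, 80 mm high, standing on the table; origin at the centre of its underside. Bystander.
- tongs: Steel charcoal tongs, 265 mm long, 45 mm wide and 20 mm high, lying flat; origin in the middle of the underside, x along the length. Bystander.
- stick: Flat wooden stirring stick, 265 mm long, 30 mm wide, 10 mm high, lying flat; origin in the middle of the underside, x along the length. Bystander.
Not all that is in view belongs to the job. There is more than one size of the grinder; the job needs the smallest.

How it is judged:
By the outcome, as a careful person would: the job done as asked, in the order asked, and still so for the second after the job is handed in, while the arm keeps its last pose, push and grip.
It also fails if it takes over 51 s, if anything falls off the work surface, if the arm or the gripper's body presses on something with over 40 N, if the wrist force passes 120 N, or if a joint passes its speed limit or range.

ROBOT

A 6-joint arm with a two-finger parallel gripper is mounted at the origin on the work surface. World frame = base frame: x ahead of the robot, y to its left, z up, the work surface at z = 0. Lengths are in m, angles in rad, forces in N, time in s.
With the tool pointing down it reaches from about 0.375 to 0.925 m from the base axis. Payload 5.7 kg.
Tool frame: the origin (TCP) lies between the finger pads, 19 mm behind the fingertips; this is the grasp point; z points along the fingers, y is the line along which they close (so a half turn about z gives the same grasp; the last joint's range is limited). The gripper opens to 88 mm and grips with 3 to 60 N. Pads are 20 mm wide; open, the fingers measure 115 mm over their backs; the gripper's body (75 mm by 178 mm) begins 61 mm behind the grasp point.
Start: joints at [0.991, 0.359, 1.51, -0, 1.272, -0.115], TCP at [0.269, 0.536, 0.241] pointing down, gripper open.
Joint ranges: [-2.97, 2.97], [-1.01, 2.36], [0.21, 2.38], [-0.96, 4.11], [0.2, 2.71], [-2.98, 2.98]. Speed limits (rad/s): [2.39, 2.39, 3.14, 3.14, 3.14, 3.14].

INTERFACE

Orientations are given as a unit quaternion [x, y, z, w].
In Python, from bench import move_ptp, servo_line, goto_joints, move_gripper, sleep, inverse_kinematics, capture, PlanningError, close_job, spot_in, silhouettes, current_clock, current_joint_pos, current_qvel, current_joint_torque, current_position, current_orientation, current_force, current_torque, current_finger_gap, current_grip_force gives the robot as it stands. Calls block until the motion is done:
- move_ptp(position, orientation): joint-space move of the TCP to a pose.
- servo_line(position, orientation=None, rate=0.15, contact_N=None): straight line of the TCP; orientation=None keeps the orientation; rate is the mean speed in m/s. With contact_N (N) it stops when the force on the tool has changed by that much, and returns True; else False.
- goto_joints(angles): joint-space move.
- move_gripper(opening): finger opening in m; the grip force is fixed at half the most; returns when the fingers have stopped.
- sleep(seconds).
- inverse_kinematics(position, orientation): joint angles nearest the present ones, or None.
- capture(name): name is "scene" or "top"; returns a dict with "image" (420x560x3 uint8, blue, green, red), "range_z" (420x560 float32, m along the optical axis (not along the pixel's ray), 0 where there is no reading), "intrinsics" (3x3 intrinsics, pixels), "k1" (the pictures are not rectified: a ray, as slopes to the right and down, at radius r is drawn at 1 + k1 r^2 times it, then the intrinsics apply), "R" (3x3) and "t" (3): a world point X has camera coordinates R X + t. Camera axes: x right, y down, z forward; pixel columns grow to the right and rows downward; lengths in m; the calibration is good to about 2 mm. A picture is of the moment at which its call begins.
A pose or a line that the arm cannot do raises PlanningError and nothing moves.
- close_job(): hands the job in; it is judged then, once.
Trained networks look in the newest picture that a camera, given by its name, has taken for a name from the list of things; names that differ only in an ending like _2 or _b are one class to them, and where a whole thing is asked for, a point or a joint stands for the part that bears it (a point fixed in the world has none). Each returns a list of dicts, best first, with "conf" (0 to 1); they miss things now and then, are a little off and sometimes report something else, mostly with a low value. They report only what shows in the picture. A call takes as long as a camera call. They do not tell look-alikes from the thing itself.
- spot_in(camera, query): "xy" ([column, row] in pixels, amid what is visible of it).
- silhouettes(camera, query): "region" (420x560 bool, what is visible of it) and "xy" ([column, row] in pixels, amid what is visible of it).
Readings, each from a call of its own:
- current_clock(): time.
- current_joint_pos(): joint angles.
- current_qvel(): joint speeds.
- current_joint_torque(): joint torques, N m.
- current_position(): TCP position.
- current_orientation(): TCP orientation.
- current_force(): force on the tool from outside, world axes, zero at the start.
- current_torque(): the same for the moment, N m.
- current_finger_gap(): finger opening in m.
- current_grip_force(): force on a finger pad.
Only numpy, scipy, OpenCV 4.12 (cv2) and the standard library are available. Lean on these libraries where they do the work, as an engineer would, in place of code of your own. Each camera call takes 0.05 s, during which the arm holds its last target. There are 200 camera calls.

## Working session

There is one attempt and no reset: what is moved stays moved. The work goes in short steps, each a Python script; the robot and the scene stay as the last script left them, time stands still between calls to the robot, and variables do not carry over. Pictures are saved under pics/ and viewed, at most 10 in all, crops included, and the job is handed in when it is done.

```bash
ls; mkdir -p pics; cat > h.py <<'E'
import numpy as np, cv2
from bench import *
def ray(c,uv):
    K=c["intrinsics"];k=c["k1"]
    d=np.array([(uv[0]-K[0,2])/K[0,0],(uv[1]-K[1,2])/K[1,1]]);u=d.copy()
    for _ in range(20): u=d/(1+k*(u@u))
    return u
def unproj(c,uv,z):
    u=ray(c,uv); return c["R"].T@(np.array([u[0]*z,u[1]*z,z])-c["t"])
def cloud(c,mask):
    v,u=np.nonzero(mask&(c["range_z"]>0))
    return np.array([unproj(c,(a,b),c["range_z"][b,a]) for a,b in zip(u,v)])
def onplane(c,uv,h):
    u=ray(c,uv); d=c["R"].T@np.array([u[0],u[1],1]); o=-c["R"].T@c["t"]
    return o+d*(h-o[2])/d[2]
def proj(c,X):
    p=c["R"]@np.asarray(X)+c["t"]; s=p[:2]/p[2]; s=s*(1+c["k1"]*(s@s))
    return (c["intrinsics"]@np.array([s[0],s[1],1]))[:2]
E
python3 - <<'E'
from h import *
print(current_clock())
for n in ("scene","top"):
    c=capture(n); cv2.imwrite(f"pics/{n}0.png",c["image"])
    print(n,-c["R"].T@c["t"], c["R"][2])
    for q in ("lid","grinder","mug","tongs","stick"):
        for s in silhouettes(n,q):
            P=cloud(c,s["region"]); 
            if len(P)<10: continue
            print(q,round(s["conf"],2),np.round(s["xy"]),s["region"].sum(),"med",np.median(P,0).round(3),"lo",np.percentile(P,2,axis=0).round(3),"hi",np.percentile(P,98,axis=0).round(3))
E
```

```text
pics
0.0
scene [ 0.85562895 -0.14826572  0.93411227] [-0.3607095   0.14275247 -0.92168888]
lid 0.73 [199. 277.] 1723 med [ 0.569 -0.227  0.026] lo [ 0.52  -0.272  0.018] hi [ 0.609 -0.183  0.057]
grinder 0.88 [342.  98.] 7862 med [0.362 0.187 0.168] lo [0.266 0.12  0.016] hi [0.418 0.269 0.217]
grinder 0.87 [369. 197.] 3843 med [0.578 0.153 0.115] lo [0.52  0.105 0.007] hi [0.625 0.21  0.151]
grinder 0.7 [260. 150.] 8005 med [ 0.416 -0.024  0.169] lo [ 0.322 -0.097  0.022] hi [0.474 0.05  0.217]
mug 0.85 [348. 299.] 1908 med [0.73  0.039 0.012] lo [ 0.692 -0.012 -0.   ] hi [0.772 0.094 0.081]
tongs 0.63 [182. 355.] 925 med [ 0.707 -0.315  0.012] lo [ 0.672 -0.418 -0.002] hi [ 0.722 -0.167  0.02 ]
tongs 0.61 [371. 196.] 3776 med [0.577 0.152 0.116] lo [0.52  0.106 0.013] hi [0.625 0.209 0.151]
stick 0.84 [442. 256.] 1104 med [0.72  0.274 0.009] lo [ 0.704  0.128 -0.   ] hi [0.742 0.38  0.012]
top [ 0.40633212 -0.01157435  1.09054563] [ 0.16428959  0.0052029  -0.98639843]
lid 0.94 [374. 218.] 1363 med [ 0.562 -0.226  0.027] lo [ 0.52  -0.274  0.019] hi [ 0.607 -0.184  0.058]
grinder 0.97 [201. 209.] 2819 med [0.563 0.156 0.118] lo [0.513 0.106 0.011] hi [0.617 0.209 0.152]
grinder 0.8 [284. 292.] 5749 med [ 0.388 -0.019  0.187] lo [ 0.318 -0.09   0.151] hi [0.462 0.052 0.219]
grinder 0.74 [177. 319.] 7225 med [0.335 0.194 0.179] lo [0.261 0.118 0.023] hi [0.412 0.271 0.218]
mug 0.72 [260. 143.] 1430 med [0.738 0.034 0.022] lo [ 0.688 -0.01  -0.001] hi [0.769 0.096 0.081]
tongs 0.8 [388. 154.] 389 med [ 0.707 -0.282  0.013] lo [ 0.666 -0.418 -0.002] hi [ 0.719 -0.166  0.021]
stick 0.79 [159. 152.] 865 med [0.717 0.278 0.008] lo [0.701 0.126 0.002] hi [0.741 0.377 0.013]
```

```bash
python3 - <<'E'
from h import *
s=cv2.imread("pics/scene0.png");t=cv2.imread("pics/top0.png")
f=lambda im,x,y:cv2.resize(im[y-36:y+36,x-48:x+48],(400,300),interpolation=cv2.INTER_CUBIC)
cv2.imwrite("pics/crops.png",np.vstack([np.hstack([f(s,369,180),f(t,201,209)]),np.hstack([f(s,199,277),f(t,374,218)])]))
cv2.imwrite("pics/sc.png",s)
for n in("scene","top"):
    c=capture(n)
    for q in("lid_grip","lid_pin","mouth","half_mark","lock_mark"):
        for d in spot_in(n,q):
            x,y=np.round(d["xy"]).astype(int); print(n,q,round(d["conf"],2),np.round(d["xy"],1),onplane(c,d["xy"],{"lid_grip":.056,"lid_pin":.0065}.get(q,.15)).round(4),"z",c["range_z"][y,x] and unproj(c,d["xy"],c["range_z"][y,x]).round(3))
E
```

```text
scene lid_grip 0.95 [199.2 277.5] [ 0.578  -0.2272  0.056 ] z [ 0.576 -0.228  0.048]
scene lid_pin 0.81 [199.2 275. ] [ 0.5571 -0.2299  0.0065] z [ 0.573 -0.226  0.054]
scene lid_pin 0.72 [346.  298.8] [0.725  0.039  0.0065] z [0.724 0.04  0.001]
scene mouth 0.97 [339.8  99.7] [0.3524 0.1841 0.15  ] z [0.394 0.157 0.215]
scene mouth 0.71 [369.7 199.3] [0.5879 0.1367 0.15  ] z [0.572 0.153 0.104]
scene mouth 0.36 [347.  298.6] [0.7456 0.0118 0.15  ] z [0.725 0.042 0.004]
scene half_mark 0.88 [343.6  96.1] [0.347  0.1957 0.15  ] z [0.39  0.166 0.217]
scene half_mark 0.6 [369.4 199.9] [0.5888 0.1356 0.15  ] z [0.573 0.152 0.104]
scene half_mark 0.56 [261.6 148.5] [ 0.3999 -0.0155  0.15  ] z [ 0.401 -0.016  0.153]
scene lock_mark 0.71 [340.1  95.6] [0.3429 0.1893 0.15  ] z [0.385 0.161 0.215]
scene lock_mark 0.7 [371.  199.3] [0.5889 0.139  0.15  ] z [0.573 0.156 0.105]
scene lock_mark 0.61 [261.4 152.6] [ 0.4088 -0.0194  0.15  ] z [ 0.41  -0.02   0.153]
top lid_grip 0.91 [374.1 215.2] [ 0.5547 -0.2263  0.056 ] z [ 0.555 -0.227  0.053]
top lid_pin 0.77 [370.8 212.8] [ 0.5677 -0.2289  0.0065] z [ 0.563 -0.222  0.04 ]
top mouth 0.78 [200.1 209. ] [0.5586 0.1521 0.15  ] z [0.564 0.158 0.117]
top mouth 0.71 [284.  293.4] [ 0.3851 -0.019   0.15  ] z [ 0.386 -0.019  0.172]
top mouth 0.61 [174.5 322.9] [0.3286 0.2005 0.15  ] z [0.33  0.196 0.169]
top half_mark 0.76 [283.1 291.8] [ 0.3883 -0.0172  0.15  ] z [ 0.389 -0.017  0.173]
top half_mark 0.73 [200.6 208.7] [0.5592 0.1511 0.15  ] z [0.564 0.156 0.119]
top lock_mark 0.85 [202.  211.5] [0.5533 0.1481 0.15  ] z [0.56  0.155 0.108]
top lock_mark 0.85 [283.  293.2] [ 0.3855 -0.017   0.15  ] z [ 0.386 -0.017  0.168]
top lock_mark 0.69 [175.2 321.8] [0.3308 0.1992 0.15  ] z [0.332 0.194 0.171]
```

View pics/sc.png

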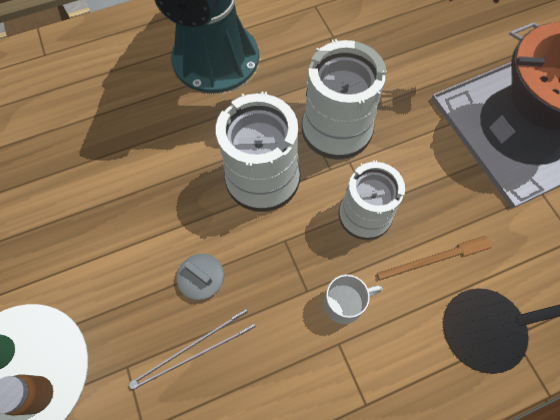

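View pics/crops.png

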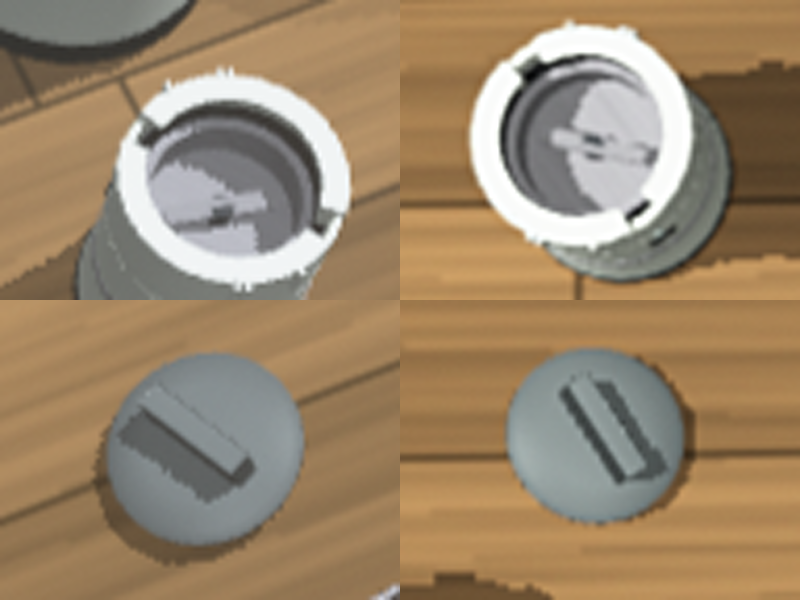

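The three grinders are at scene (260,150), (342,98) and (369,197). The one at (369,197), top (201,209), is the smallest (0.15 m high), and the crop confirms its gaps at scene about (357,176) and (399,197). The lid is at scene (199,277) with its bar clearly visible. Next I'll measure the centres and angles.

```bash
cat > m.py <<'E'
from h import *
from scipy.optimize import minimize
def near(c,x,y,z,r):
    u,v=np.round(proj(c,[x,y,z])).astype(int); m=np.zeros((420,560),bool); m[max(v-r,0):v+r,max(u-r,0):u+r]=1
    return cloud(c,m)
def bar(c,x,y,zlo,r=.06):
    P=near(c,x,y,zlo,40); P=P[(P[:,2]>zlo)&(np.hypot(P[:,0]-x,P[:,1]-y)<r)]
    (cx,cy),(w,h),a=cv2.minAreaRect((P[:,:2]*1000).astype(np.float32))
    w_,V=np.linalg.eigh(np.cov(P[:,:2].T)); d=V[:,1]
    return (cx/1000,cy/1000),P[:,:2].mean(0),sorted((w,h)),np.degrees(np.arctan2(d[1],d[0]))%180,np.median(P[:,2]),len(P)
def disc(c,x,y,zlo,zhi,R,Ri=0):
    P=near(c,x,y,zlo,45); P=P[(P[:,2]>zlo)&(P[:,2]<zhi)&(np.hypot(P[:,0]-x,P[:,1]-y)<R+.02)][:,:2]
    f=lambda q:np.sum((lambda d:np.clip(d-R,0,.004)+np.clip(Ri-d,0,.004))(np.hypot(*(P-q).T)))
    return minimize(f,[x,y],method="Nelder-Mead",options=dict(xatol=1e-5,fatol=1e-8)).x,len(P)
def gaps(c,ctr,h=.15):
    g=cv2.cvtColor(c["image"],cv2.COLOR_BGR2GRAY).astype(np.float32); th=np.radians(np.arange(0,360,1)); I=[]
    for r in (.0435,.0445,.0455,.0465,.0475):
        q=np.array([proj(c,[ctr[0]+r*np.cos(t),ctr[1]+r*np.sin(t),h]) for t in th],np.float32)
        I.append(cv2.remap(g,q[:,0],q[:,1],cv2.INTER_LINEAR)[:,0])
    return np.mean(I,0)
E
python3 - <<'E'
from m import *
for n in("scene","top"):
    c=capture(n)
    print(n,"bar",bar(c,.563,-.227,.048),"flange",disc(c,.563,-.227,.014,.03,.05))
    ctr,k=disc(c,.567,.157,.146,.157,.0555,.042); print("collar",ctr,k)
    I=gaps(c,ctr); print(np.round(I[::4]).astype(int).tolist())
    d=np.clip(np.median(I)*.85-I,0,None); t=np.radians(np.arange(360)); print("gap axis",np.degrees(np.angle(np.sum(d*np.exp(2j*t))))/2)
    P=near(c,.567,.157,.15,45); print("topz",np.median(P[P[:,2]>.14,2]))
E
```

```text
scene bar ((0.5641785278320313, -0.22795008850097656), array([ 0.56539734, -0.22760445]), [14.18029499053955, 61.93784713745117], np.float64(30.867820957024804), np.float64(0.05524351283041845), 214) flange (array([ 0.56415186, -0.22806485]), 1431)
collar [0.56820623 0.16179121] 921
[243, 243, 243, 243, 243, 243, 243, 198, 73, 99, 122, 123, 200, 242, 242, 241, 241, 240, 241, 243, 240, 242, 240, 240, 240, 241, 236, 235, 234, 238, 236, 237, 237, 236, 233, 235, 232, 234, 237, 238, 237, 237, 235, 236, 239, 236, 239, 239, 236, 239, 241, 235, 143, 92, 83, 76, 128, 231, 242, 243, 243, 243, 243, 243, 243, 243, 243, 243, 243, 243, 243, 243, 243, 243, 243, 243, 243, 243, 244, 243, 244, 243, 243, 243, 243, 243, 243, 243, 243, 243]
gap axis 36.770435554771645
topz 0.149119128180072
top bar ((0.5636160278320312, -0.22928622436523438), array([ 0.56318091, -0.22894128]), [15.999784469604492, 61.92836380004883], np.float64(30.952515851504074), np.float64(0.05602087329655674), 186) flange (array([ 0.56387548, -0.22945101]), 1072)
collar [0.56736012 0.16056426] 810
[252, 252, 253, 253, 252, 253, 253, 215, 126, 122, 124, 125, 239, 254, 252, 252, 253, 253, 252, 253, 253, 252, 251, 252, 252, 253, 253, 252, 252, 252, 253, 252, 252, 251, 252, 252, 252, 251, 252, 252, 252, 252, 252, 252, 252, 252, 252, 251, 251, 251, 251, 253, 195, 132, 125, 141, 168, 249, 252, 251, 251, 251, 251, 251, 252, 251, 251, 251, 251, 251, 251, 250, 251, 251, 251, 251, 251, 251, 251, 251, 251, 252, 251, 251, 252, 252, 253, 252, 252, 252]
gap axis 37.087642126289026
topz 0.14937192624102058
```

```bash
cat >> m.py <<'E'
from scipy.spatial.transform import Rotation as Ro
def Q(a):
    c,s=np.cos(np.radians(a)),np.sin(np.radians(a)); return Ro.from_matrix([[c,s,0],[s,-c,0],[0,0,-1]]).as_quat().tolist()
def yaw():
    M=Ro.from_quat(current_orientation()).as_matrix(); return np.degrees(np.arctan2(M[1,0],M[0,0]))
L=np.array([.5640,-.2287]); G=np.array([.5678,.1612])
def st(s): print(s,"t",round(current_clock(),2),"p",np.round(current_position(),4),"yaw",round(yaw(),2),"F",np.round(current_force(),2),"M",np.round(current_torque(),3),"gap",round(current_finger_gap(),4),"grip",round(current_grip_force(),1))
E
python3 - <<'E'
from m import *
for a in(31,211): print(a,inverse_kinematics([*L,.3],Q(a)),[inverse_kinematics([*G,.2],Q(a+d)) for d in(6,-24,-40)])
p=current_position(); print(yaw())
servo_line([p[0],p[1],.36],rate=.2); st("up")
E
```

```text
31 [-4.98688702e-01  3.26136705e-01  1.41173062e+00 -4.44089210e-16
  1.40372533e+00  5.31055556e-01] [array([ 1.59624986e-01,  3.84350966e-01,  1.58132861e+00, -4.44089210e-16,
        1.17591308e+00,  1.08464949e+00]), array([ 1.59624986e-01,  3.84350966e-01,  1.58132861e+00, -4.44089210e-16,
        1.17591308e+00,  1.60824826e+00]), array([ 1.59624986e-01,  3.84350966e-01,  1.58132861e+00, -4.44089210e-16,
        1.17591308e+00,  1.88750095e+00])]
211 [-4.98688702e-01  3.26136705e-01  1.41173062e+00 -4.44089210e-16
  1.40372533e+00 -2.61053710e+00] [array([ 1.59624986e-01,  3.84350966e-01,  1.58132861e+00, -4.44089210e-16,
        1.17591308e+00, -2.05694316e+00]), array([ 1.59624986e-01,  3.84350966e-01,  1.58132861e+00, -4.44089210e-16,
        1.17591308e+00, -1.53334439e+00]), array([ 1.59624986e-01,  3.84350966e-01,  1.58132861e+00, -4.44089210e-16,
        1.17591308e+00, -1.25409171e+00])]
153.36828721190727
up t 2.04 p [0.2686 0.5358 0.3589] yaw 153.37 F [-0.54  0.44 -0.73] M [-0.046  0.045  0.056] gap 0.0877 grip 0.0
```

Using a=31. Now pick up the lid, carry it over the mouth and look.

```bash
python3 - <<'E'
from m import *
move_ptp([*L,.20],Q(30.9)); st("above")
servo_line([*L,.0515],rate=.1,contact_N=8); st("down")
move_gripper(0.0); st("grip")
servo_line([*L,.32],rate=.2); st("lift")
move_ptp([*G,.30],Q(37.2)); servo_line([*G,.225],rate=.1); st("over")
x=current_position()
for n in("scene","top"):
    c=capture(n); cv2.imwrite(f"pics/{n}1.png",c["image"])
    print(n,"flange",disc(c,*G,x[2]-.038,x[2]-.02,.05),"gap-z",)
    P=near(c,*G,.2,40); print(sorted(P[:,2])[-5:])
s=[cv2.imread(f"pics/{n}1.png") for n in("scene","top")]; 
o=[]
for n,im in zip(("scene","top"),s):
    u,v=np.round(proj(capture(n),[*G,.17])).astype(int); o.append(cv2.resize(im[v-50:v+50,u-50:u+50],(400,400),interpolation=2))
cv2.imwrite("pics/over.png",np.hstack(o))
E
```

```text
above t 4.97 p [ 0.5644 -0.2279  0.2002] yaw 30.97 F [ 0.5   0.98 -0.12] M [-0.042  0.078  0.038] gap 0.0881 grip 0.0
down t 6.61 p [ 0.5645 -0.2289  0.0521] yaw 30.9 F [-0.92 -0.74 -0.09] M [-0.038  0.067 -0.026] gap 0.0879 grip 0.0
grip t 7.73 p [ 0.5639 -0.2286  0.0514] yaw 30.9 F [-0.3   0.05 -0.63] M [0.009 0.134 0.015] gap 0.014 grip 30.0
lift t 9.22 p [ 0.5633 -0.2283  0.3187] yaw 30.9 F [-0.24  0.54 -1.46] M [-0.064  0.144  0.011] gap 0.0136 grip 30.0
over t 11.57 p [0.5684 0.1612 0.2256] yaw 37.19 F [ 0.48  0.13 -0.48] M [-0.025  0.126 -0.006] gap 0.014 grip 30.0
scene flange (array([0.56950154, 0.16034224]), 566) gap-z
[np.float64(0.3868812450852929), np.float64(0.38700113958056553), np.float64(0.3870629125369581), np.float64(0.38724905055918074), np.float64(0.38791214215537173)]
top flange (array([0.5678 , 0.15314]), 557) gap-z
[np.float64(0.6815738629783155), np.float64(0.6818206424138762), np.float64(0.6818609545187265), np.float64(0.6818828174025136), np.float64(0.6820938189094478)]
```

View pics/over.png

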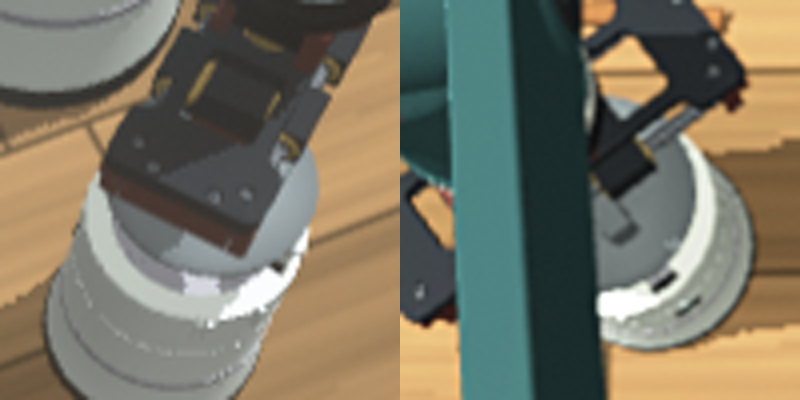

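The lid is held squarely over the mouth. Its visible centre is within about 1 mm of the target, and the open gap lines up at scene crop about (275,265). I'll lower with contact stop.

```bash
python3 - <<'E'
from m import *
h=servo_line([*G,.181],Q(37.2),rate=.03,contact_N=6); st(f"down {h}")
E
```

```text
down True t 13.0 p [0.568  0.1615 0.1844] yaw 37.2 F [-0.53  0.96  5.08] M [-0.092  0.163  0.023] gap 0.014 grip 30.0
```

It stopped at TCP z 0.184, the seated height; pins resting on the lip would have stopped it at about 0.199. Now I'll turn it in steps.

```bash
python3 - <<'E'
from m import *
for a in (32.2,27.2,22.2,17.2,12.2,7.2):
    servo_line([*G,.184],Q(a),rate=.05); st(a)
    if abs(current_torque()[2])>.6 or np.linalg.norm(current_force())>25: print("STOP");break
o=[]
for n in("scene","top"):
    c=capture(n); u,v=np.round(proj(c,[*G,.16])).astype(int); o.append(cv2.resize(c["image"][v-50:v+50,u-50:u+50],(400,400),interpolation=2))
    for d in (37.2,7.2,-22.8):
        for s in(0,180): print(n,d+s,((proj(c,[*(G+.058*np.array([np.cos(np.radians(d+s)),np.sin(np.radians(d+s))])),.15])-[u-50,v-50])*4+[0 if n=="scene" else 400,0]).round())
    P=near(c,*G,.16,40)
    for z0,z1 in((.146,.154),(.162,.176)): print(((P[:,2]>z0)&(P[:,2]<z1)).sum())
    f=P[(P[:,2]>.158)&(P[:,2]<.18)&(np.hypot(P[:,0]-G[0],P[:,1]-G[1])<.05)]; r=np.hypot(f[:,0]-G[0],f[:,1]-G[1]); f=f[r>.044]
    if len(f)>10: A=np.c_[f[:,:2]-G,np.ones(len(f))]; print("flange z plane",np.linalg.lstsq(A,f[:,2],rcond=None)[0].round(4),len(f),disc(c,*G,.158,.18,.05))
cv2.imwrite("pics/turn.png",np.hstack(o))
E
```

```text
32.2 t 13.25 p [0.5682 0.1615 0.1844] yaw 32.32 F [0.5  2.63 2.88] M [ 0.313  0.205 -0.027] gap 0.0139 grip 30.0
27.2 t 13.5 p [0.5682 0.1615 0.1844] yaw 27.41 F [-0.58  1.79  4.75] M [ 0.356  0.154 -0.085] gap 0.0138 grip 30.0
22.2 t 13.75 p [0.5682 0.1615 0.1844] yaw 22.46 F [0.23 2.47 5.37] M [ 0.344  0.134 -0.031] gap 0.0139 grip 30.0
17.2 t 14.0 p [0.5681 0.1614 0.1844] yaw 17.46 F [-0.28  2.98  4.74] M [ 0.341  0.202 -0.169] gap 0.0139 grip 30.0
12.2 t 14.25 p [0.568  0.1615 0.1844] yaw 12.46 F [-0.51  2.9   5.59] M [ 0.408  0.188 -0.106] gap 0.014 grip 30.0
7.2 t 14.5 p [0.568  0.1615 0.1844] yaw 7.46 F [-0.7   2.17  5.55] M [ 0.399  0.231 -0.074] gap 0.0132 grip 30.0
scene 37.2 [305. 263.]
scene 217.2 [ 92. 157.]
scene 7.2 [265. 303.]
scene 187.2 [132. 120.]
scene -22.8 [206. 318.]
scene 157.2 [188. 106.]
397
91
top 37.2 [538. 116.]
top 217.2 [670. 291.]
top 7.2 [591.  94.]
top 187.2 [615. 313.]
top -22.8 [648. 101.]
top 157.2 [558. 306.]
160
29
```

View pics/turn.png

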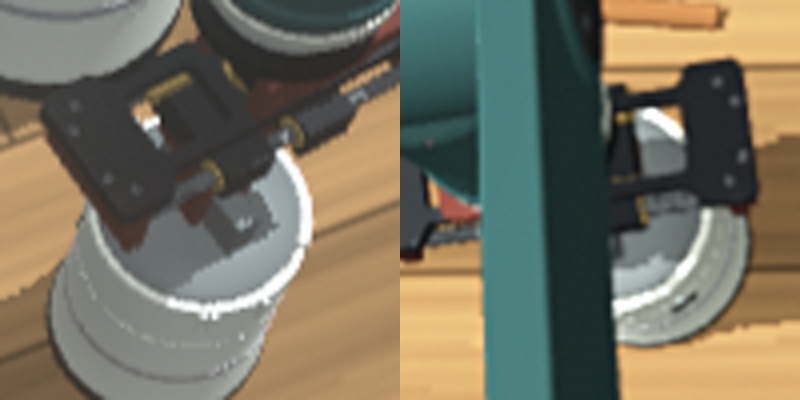

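The lid's rim is even inside the collar, with the white ring showing all round, and the bar end at scene crop about (225,225) points towards the half mark. One depth check of tilt and bar angle before handing in.

```bash
python3 - <<'E'
from m import *
servo_line([*G,.184],Q(7.0),rate=.05); sleep(.3); st("hold")
for n in("scene","top"):
    c=capture(n);P=near(c,*G,.16,40);d=P[:,:2]-G;r=np.hypot(*d.T)
    k=(r>.041)&(r<.0485)&(P[:,2]>.145)&(P[:,2]<.165)
    print(n,k.sum(),np.linalg.lstsq(np.c_[d[k],np.ones(k.sum())],P[k,2],rcond=None)[0].round(4))
    # exposed bar end: height profile in the bar band beyond the pads
    e=(r<.034)&(r>.014)&(P[:,2]>.180)&(P[:,2]<.192); B=d[e]
    for s in (1,-1):
        b=B[s*B[:,0]>0]; 
        if len(b)>3: m=b.mean(0); print("bar end",s,len(b),m.round(4),np.degrees(np.arctan2(s*m[1],s*m[0])).round(1))
E
```

```text
hold t 15.15 p [0.568  0.1615 0.1844] yaw 7.3 F [0.37 3.24 6.09] M [0.345 0.263 0.042] gap 0.0138 grip 30.0
scene 291 [-0.003   0.0022  0.1556]
bar end 1 97 [ 0.0211 -0.0011] -2.9
bar end -1 6 [-0.0144 -0.0136] 43.2
top 181 [ 0.     -0.019   0.1555]
bar end -1 9 [-0.0254 -0.0102] 21.8
```

```bash
python3 - <<'E'
from m import *
c=capture("scene");P=near(c,*G,.16,40);d=P[:,:2]-G
a=np.radians(7.3); u=d@[np.cos(a),np.sin(a)]; w=d@[-np.sin(a),np.cos(a)]
e=(u>.012)&(u<.036)&(abs(w)<.02)&(P[:,2]>.186)&(P[:,2]<.1925)
for x0 in np.arange(.012,.036,.003):
    k=e&(u>=x0)&(u<x0+.003)
    if k.sum(): print(x0.round(3),k.sum(),(w[k].min()*1e3).round(1),(w[k].max()*1e3).round(1),(w[k].mean()*1e3).round(1),P[k,2].mean().round(4))
E
```

```text
0.012 9 -7.0 6.3 -0.8 0.1883
0.015 9 -7.4 3.9 -2.5 0.1889
0.018 10 -7.3 5.7 -1.1 0.1885
0.021 13 -8.2 5.8 -1.1 0.1877
0.024 12 -7.8 5.6 -0.8 0.1881
0.027 11 -7.8 5.6 -2.1 0.1887
0.03 4 -2.6 4.5 0.9 0.1871
```

The bar's edges run parallel to the tool axis at 7.3°, within about 2° of the half-way target of 7.2°, and the lid is flat. Handing in.

```bash
python3 -c "
from bench import *
print(close_job())"
```

```text
the job is handed in; nothing more can be done
None
```

I handed the job in at about 15 s with the lid sitting flat in the smallest grinder and the gripper still holding the bar at the half-way mark: about 30° clockwise of where it went in (within about 2°), so short of the lock; the mug, tongs and stick were not touched.

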